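Put the zero block away and hold the coating gauge on the marked spot

ROBOT

A 6-joint arm with a two-finger parallel gripper is mounted at the origin on the work surface. World frame = base frame: x ahead of the robot, y to its left, z up, the work surface at z = 0. Lengths are in m, angles in rad, forces in N, time in s.
With the tool pointing down it reaches from about 0.275 to 0.825 m from the base axis. Payload 4.9 kg.
Tool frame: the origin (TCP) lies at the very end of the fingers, on their centre line; the grasp point (between the pads) lies 19 mm behind it (ctrl.hold_point_z is the distance from the TCP to the grasp point, in m); z points along the fingers, y is the line along which they close (so a half turn about z gives the same grasp; the last joint's range is limited). The gripper opens to 85 mm and grips with 20 to 120 N. Pads are 22 mm wide; open, the fingers measure 114 mm over their backs; the gripper's body (76 mm by 85 mm) begins 54 mm behind the grasp point. The pads swing forward as they close: fully open they stand 13 mm farther back than shut.
Start: joints at [-1.338, 0.326, -0.193, 1.052, 0, 1.437], TCP at [0.197, -0.513, 0.231] pointing down, gripper open.
Joint ranges: [-2.65, 2.65], [-0.97, 1.79], [-1.3, 1.35], [-1.93, 2.1], [-1.47, 1.37], [-3.14, 3.14]. Speed limits (rad/s): [2.57, 2.57, 3.14, 3.14, 3.14, 3.14].

INTERFACE

Orientations are given as a rotation vector (axis times angle).
In Python, from station import ctrl, effector, solver, vision, ticket, sensors gives the robot as it stands. Calls block until the motion is done:
- ctrl.move_ptp(position, orientation): joint-space move of the TCP to a pose.
- ctrl.movel(position, attitude=None, vel=0.15): straight line of the TCP; attitude=None keeps the orientation; vel is the mean speed in m/s.
- ctrl.goto_joints(angles): joint-space move.
- effector.gripper_to(opening, effort=None): opening from 0.0 (shut) to 1.0 (fully open); effort is the grip in N (None keeps the last); returns when the fingers have stopped.
- ctrl.dwell(seconds).
- solver.inverse_kinematics(position, orientation): joint angles nearest the present ones, or None.
- vision.grab_frame(name): name is "side" or "top" or "wrist"; returns the picture (480x640x3 uint8, red, green, blue); there is no depth.
- vision.camera_info(name): a dict with "intrinsics" (3x3 intrinsics, pixels), "k1" (the pictures are not rectified: a ray, as slopes to the right and down, at radius r is drawn at 1 + k1 r^2 times it, then the intrinsics apply), "pose" (4x4, takes a point from camera to world coordinates); the wrist camera has in their place "tool_from_camera" (4x4, takes a point from camera to tool coordinates, whose origin is the TCP and whose axes are the flange's). Camera axes: x right, y down, z forward; pixel columns grow to the right and rows downward; lengths in m; the calibration is good to about 2 mm. A picture is of the moment at which its call begins: read the wrist's pose just before it. camera_info takes no time and is no camera call.
A pose or a line that the arm cannot do raises ctrl.Unreachable and nothing moves.
- ticket.close_job(): hands the job in; it is judged then, once.
Trained networks look in the newest picture that a camera, given by its name, has taken for a name from the list of things; names that differ only in an ending like _2 or _b are one class to them, and where a whole thing is asked for, a point or a joint stands for the part that bears it (a point fixed in the world has none). Each returns a list of dicts, best first, with "confidence" (0 to 1); they miss things now and then, are a little off and sometimes report something else, mostly with a low value. They report only what shows in the picture. A call takes as long as a camera call. They do not tell look-alikes from the thing itself.
- vision.look_for(camera, target): "point" ([x, y, z] in m, in the coordinates of the camera as it stood for that picture, good to about 4 mm: the middle of the surface that is visible of it).
- vision.tip_of(camera, target): "point" ([x, y, z] in m, in the coordinates of the camera as it stood for that picture, good to about 4 mm: a listed point, or the origin of a listed thing).
Readings, each from a call of its own:
- sensors.read_time(): time.
- sensors.read_qpos(): joint angles.
- sensors.read_qd(): joint speeds.
- sensors.read_tau(): joint torques, N m.
- sensors.read_eef_pos(): TCP position.
- sensors.read_eef_rot(): TCP orientation.
- sensors.read_force(): force on the tool from outside, world axes, zero at the start.
- sensors.read_torque(): the same for the moment, N m.
- sensors.read_finger_gap(): opening from 0.0 (shut) to 1.0 (fully open).
- sensors.read_gripper_force(): force on a finger pad.
Only numpy, scipy, OpenCV 4.12 (cv2) and the standard library are available. Lean on these libraries where they do the work, as an engineer would, in place of code of your own. Each camera call takes 0.05 s, during which the arm holds its last target. There are 200 camera calls.

TASK

The coating gauge has just been zeroed: put the square steel zero block back flat, fully home, in the empty square recess of the foam tray and let go of it, then draw the gauge up out of its cradle and set its probe upright on the flat top of the painted gearbox housing, with the tip inside the drawn white ring. Press lightly, a few newtons, so that the spring-loaded probe sleeve goes in by about half of its 6 mm, and finish while holding it like that: still gripped, upright, steady and pressing. Never push the probe hard (20 N would damage it), and leave the other things on the bench where they are.

Things in the scene. Friction and masses are not known exactly. Their poses are not given: they have to be found in the camera images.
- zero_block: bare steel block 32 x 32 x 14 mm (height 14), lying flat on the bench; 0.11 kg give or take 30 %. Origin: centre of its underside, axes along its edges, z up.
- block_centre (a point): the centre of the zero block, 7 mm above its underside.
- tray: fixed low foam tray, 134 x 188 mm (x, y), thin black rim 32 mm high; foam top 30 mm above the bench. Origin: centre of its underside, z up. Three recesses, 6 mm deep, blue foam inside: an empty square one, a round one 87 mm from it along -y holding an aluminium disc (3 mm proud), a long one on the +x side holding the white case of the calibration foils (3 mm proud).
- recess (a point): centre of the floor of the empty square recess, 24 mm above the bench (6 mm below the foam top); the recess is 36 x 36 mm, sides along the tray's x and y, so the block has 2 mm of play on each side and, fully home, stands 8 mm proud of the foam. Same axes as the tray.
- gauge: hand-held coating gauge, 118 mm long, upright in its cradle, z up; about 0.14 kg. Origin: tip of the probe sleeve when fully out. Above it: steel sleeve 12 mm across (0 to 14 mm), black neck 17 mm across (to 28 mm), grey housing 30 x 24 mm (x, y) (28 to 118 mm), display on its -x face. In the cradle the housing's lower 30 mm is hidden; the upper 60 mm is free to grip, across x or y.
- gauge_top (a point): centre of the gauge's upper end, 118 mm from its origin.
- probe_tip (a point): centre of the flat tip of the probe sleeve (moves with the sleeve).
- sleeve (a joint): how far the spring-loaded probe sleeve is pushed into the gauge, m: 0 fully out, 0.006 fully in (stop). The spring pushes back with 1 N at the start and 0.8 N more for each mm (about 3.4 N at 3 mm, 5.8 N at 6 mm).
- cradle: fixed black bench cradle: block 72 x 66 mm, 32 mm high, with a socket 43 x 38 mm around the gauge, up to 62 mm above the bench; the gauge stands in it with 1.2 mm of play, its origin 4 mm above the bench, and draws straight up. Origin: centre of its underside, z up.
- housing: fixed worm-gearbox housing, painted green: foot 150 x 120 mm (x, y), 12 mm high; body 120 x 84 mm, flat top 70 mm above the bench. On the top from x = -56 to -12 mm a bolted cover, 7 mm proud with its screws; shaft stub on the +y side to 78 mm from the centre, motor flange on the +x side to 70 mm. Origin: centre of its underside, z up.
- mark: ring 25 mm across drawn with white paint marker on the free part of the housing's flat top, 70 mm above the bench; origin: its centre, on the painted surface.
- clamp_block: bystander: dark steel block 60 x 40 x 36 mm with two holes, loose.
- screwdriver: bystander: screwdriver 190 mm long with green handle 26 mm thick, lying along its x axis, loose.
- yellow_bin: bystander: yellow open bin 100 x 150 x 60 mm with black clips, loose.
- alu_disc: bystander: aluminium disc 31 mm across, 9 mm high, loose in the tray's round recess.
There are look-alikes about, which are no part of the job. Of the things that look like the zero_block, the smaller one is meant.

How it is judged:
On the way, in this order (a step that is already met when the one before it is completed fails the run):
1. the zero block lies flat and fully home in the square recess, let go (horizontal distance between block_centre and recess below 0.0045 m and z of block_centre in the frame of recess between 0.005 and 0.009 m and angle between the z axis of zero_block and the z axis of tray, either way round below 0.08 rad and contact force between the fingers and zero_block below 0.1 N), for 0.2 s.
2. the gauge has been drawn up clear of its cradle (z of gauge in the frame of cradle above 0.04 m), for 0.05 s.
At the end, for the whole second after the job is handed in: The zero block lies let go on the floor of the square recess (within 4.5 mm; 2 mm in height); the gripped gauge stands still, within 5 degrees of upright, its tip within 7.5 mm of the ring's centre, its sleeve more than 1 mm in, pressing on the housing with 1.2 to 12 N (all of step 1 and horizontal distance between probe_tip and mark below 0.0075 m and angle between gauge's own z axis and vertical below 0.09 rad and value of joint sleeve above 0.001 m and contact force between gauge and housing between 1.2 and 12 N and contact force between the fingers and gauge above 2 N and linear speed of gauge below 0.02 m/s); the arm keeps its last pose, push and grip.
It fails at once if the gauge is pushed on the housing with more than 20 N (contact force between gauge and housing above 20 N).
It fails at once if the steel clamping block is moved by more than 20 mm (distance of clamp_block from where it was at the start of the episode above 0.02 m).
It fails at once if the screwdriver is moved by more than 20 mm (distance of screwdriver from where it was at the start of the episode above 0.02 m).
It fails at once if the yellow bin is moved by more than 20 mm (distance of yellow_bin from where it was at the start of the episode above 0.02 m).
It fails at once if the aluminium disc is moved by more than 20 mm (distance of alu_disc from where it was at the start of the episode above 0.02 m).
It also fails if it takes over 51 s, if anything falls off the work surface, if the arm or the gripper's body presses on something with over 40 N, if the wrist force passes 120 N, or if a joint passes its speed limit or range.

## Working session

There is one attempt and no reset: what is moved stays moved. The work goes in short steps, each a Python script; the robot and the scene stay as the last script left them, time stands still between calls to the robot, and variables do not carry over. Pictures are saved under pics/ and viewed, at most 10 in all, crops included, and the job is handed in when it is done.

```bash
mkdir -p pics; cat > h.py <<'E'
import numpy as np, cv2
from scipy.spatial.transform import Rotation as R
from station import ctrl, effector, solver, vision, ticket, sensors
def campose(n, tool=None):
    i=vision.camera_info(n)
    if n!='wrist': return np.array(i['pose'])
    p,r=tool; T=np.eye(4); T[:3,:3]=R.from_rotvec(r).as_matrix(); T[:3,3]=p
    return T@np.array(i['tool_from_camera'])
def grab(n):
    tool=(sensors.read_eef_pos(),sensors.read_eef_rot()) if n=='wrist' else None
    return vision.grab_frame(n), campose(n,tool)
def save(im,f): cv2.imwrite('pics/'+f,im[:,:,::-1])
def toplane(n,T,px,z):
    i=vision.camera_info(n); K=np.array(i['intrinsics']); k1=i['k1']
    d=np.array([(px[0]-K[0,2])/K[0,0],(px[1]-K[1,2])/K[1,1]]); u=d.copy()
    for _ in range(20): u=d/(1+k1*(u@u))
    r=T[:3,:3]@np.array([u[0],u[1],1]); o=T[:3,3]
    return o+r*(z-o[2])/r[2]
def topix(n,T,P):
    i=vision.camera_info(n); K=np.array(i['intrinsics']); p=np.linalg.inv(T)@np.append(P,1)
    u=p[:2]/p[2]; u=u*(1+i['k1']*(u@u)); return u[0]*K[0,0]+K[0,2],u[1]*K[1,1]+K[1,2]
def find(n,T,t,f='tip_of'):
    return [(np.round(T[:3,:3]@d['point']+T[:3,3],4),round(d['confidence'],2)) for d in getattr(vision,f)(n,t)]
def rot(a): # tool down, tool x at yaw a
    return (R.from_euler('z',a)*R.from_euler('x',np.pi)).as_rotvec()
np.set_printoptions(suppress=True,precision=4)
E
python3 - <<'E'
from h import *
im,T=grab('top'); save(im,'top.png')
for t in ['block_centre','recess','gauge_top','cradle','mark','tray','housing','clamp_block','screwdriver','yellow_bin','alu_disc']:
    print(t,[(p,c,np.round(topix('top',T,p))) for p,c in find('top',T,t)])
im,T=grab('side'); save(im,'side.png')
for t in ['block_centre','recess','gauge_top','mark']: print(t,find('side',T,t))
print(R.from_rotvec(sensors.read_eef_rot()).as_matrix(),vision.camera_info('wrist')['tool_from_camera'],sensors.read_time())
E
```

```text
block_centre [(array([ 0.4167, -0.074 ,  0.0102]), 0.8, array([347., 340.])), (array([ 0.4994, -0.0741,  0.0114]), 0.7, array([347., 298.]))]
recess []
gauge_top [(array([0.6598, 0.0016, 0.1219]), 0.84, array([312., 206.])), (array([ 0.5146, -0.3095,  0.0018]), 0.71, array([462., 293.]))]
cradle [(array([0.6597, 0.0008, 0.0026]), 0.58, array([312., 220.])), (array([ 0.7443, -0.2718,  0.0025]), 0.44, array([442., 184.])), (array([ 0.5074, -0.3559,  0.0256]), 0.4, array([489., 297.]))]
mark [(array([0.5556, 0.3107, 0.0688]), 0.46, array([146., 262.]))]
tray [(array([ 0.5153, -0.3059,  0.0036]), 0.68, array([461., 293.]))]
housing [(array([ 0.779 , -0.0705,  0.0014]), 0.55, array([347., 165.]))]
clamp_block [(array([ 0.7836, -0.0698,  0.0008]), 0.77, array([347., 163.]))]
screwdriver [(array([ 0.7407, -0.2744,  0.0042]), 0.73, array([444., 185.]))]
yellow_bin [(array([0.7593, 0.1916, 0.0018]), 0.62, array([223., 171.])), (array([ 0.503 , -0.0753,  0.0098]), 0.51, array([348., 296.]))]
alu_disc [(array([ 0.5065, -0.3573,  0.0246]), 0.48, array([490., 297.])), (array([ 0.4986, -0.0766,  0.0088]), 0.4, array([349., 298.]))]
block_centre [(array([ 0.4962, -0.078 ,  0.006 ]), 0.72), (array([ 0.4214, -0.075 ,  0.0077]), 0.68)]
recess [(array([ 0.4784, -0.2735,  0.0276]), 0.87)]
gauge_top [(array([0.6577, 0.0014, 0.1214]), 0.62)]
mark [(array([0.5512, 0.3115, 0.0736]), 0.58)]
[[ 0.9335  0.3586 -0.    ]
 [ 0.3586 -0.9335 -0.0001]
 [-0.      0.0001 -1.    ]] [[ 0.0009 -0.9471 -0.3208  0.0825]
 [ 1.      0.0011 -0.0003  0.0012]
 [ 0.0006 -0.3208  0.9471 -0.1432]
 [ 0.      0.      0.      1.    ]] 0.85
```

View pics/top.png

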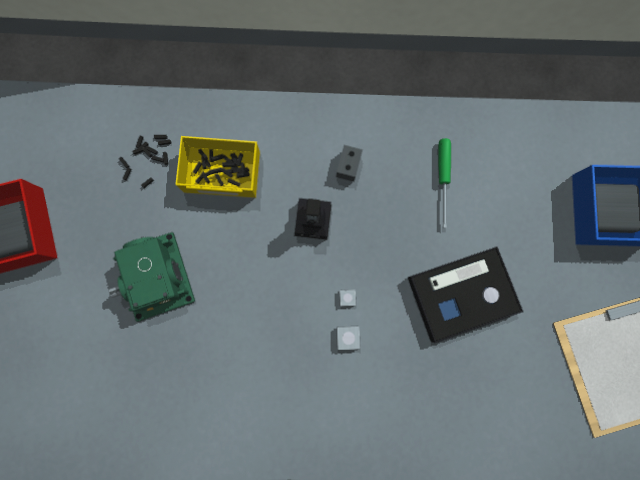

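View pics/side.png

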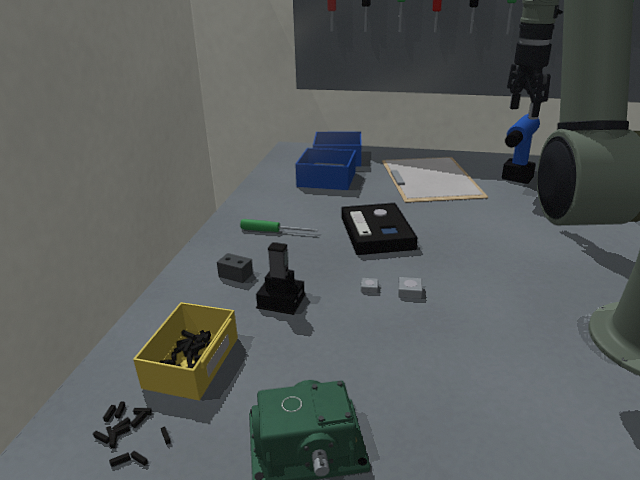

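The top picture shows the small block at (347,298), a larger look-alike at (347,339), the recess at (449,310), the disc at (491,295), the gauge at about (312,208) and the ring at (145,265). The side view agrees with this. Next I take wrist close-ups of the tray and then the block.

```bash
python3 - <<'E'
from h import *
T=campose('top'); im=cv2.imread('pics/top.png')
r=toplane('top',T,(449,310),.024); d=toplane('top',T,(491,295),.033); v=r-d
yaw=np.arctan2(v[1],v[0])-np.pi/2; print('recess',r,'dist',np.linalg.norm(v[:2]),'trayyaw',yaw)
# ring
s=im[250:280,130:160].astype(int); m=((s[:,:,2]>150)&(s.min(2)>130)).astype(np.uint8)
ys,xs=np.nonzero(m); (cx,cy),ax,_=cv2.fitEllipse(np.c_[xs,ys].astype(np.float32)); print('ring',cx+130,cy+250,ax,toplane('top',T,(cx+130,cy+250),.07))
for n,p,z in [('tray',[.49,-.305],.17),('block',[.499,-.075],.15)]:
    ctrl.move_ptp([*p,z],rot(yaw if n=='tray' else 0)); ctrl.dwell(.2)
    i,Tw=grab('wrist'); save(i,n+'.png'); np.save(n+'T.npy',Tw)
    for t in (['recess','alu_disc'] if n=='tray' else ['block_centre']): print(t,[(p,c,np.round(topix('wrist',Tw,p))) for p,c in find('wrist',Tw,t)])
print(sensors.read_time())
a=np.hstack([cv2.resize(cv2.imread(f'pics/{n}.png'),(400,300)) for n in('tray','block')]); cv2.imwrite('pics/both.png',a)
E
```

```text
recess [ 0.4795 -0.2755  0.024 ] dist 0.08711466371919672 trayyaw 0.36763612063877593
ring 144.33642387390137 263.8908529281616 (13.209325790405273, 14.227080345153809) [0.5526 0.3135 0.07  ]
recess [(array([ 0.492 , -0.279 ,  0.0236]), 0.96, array([287., 201.]))]
alu_disc [(array([ 0.517 , -0.3555,  0.024 ]), 0.96, array([401., 207.]))]
block_centre [(array([ 0.5014, -0.0758,  0.0071]), 0.93, array([321., 217.])), (array([ 0.4221, -0.0779,  0.0103]), 0.74, array([324., 319.]))]
3.7833
```

View pics/both.png

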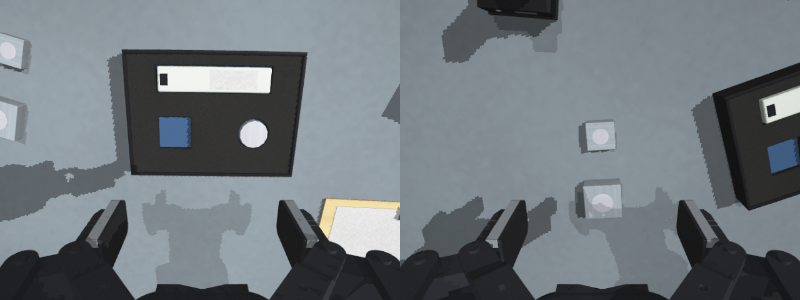

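The left picture has the recess at (280,211) full-size, lined up with the image axes. The right one has the small block at (320,218), with its sides roughly along world axes. I'll segment both for exact values.

```bash
python3 - <<'E'
from h import *
def world(c,T,z): return np.array([toplane('wrist',T,p,z)[:2] for p in c])
def rep(n,m,T,z):
    cs=max(cv2.findContours(m.astype(np.uint8),0,1)[0],key=cv2.contourArea)
    w=world(cs[:,0,:].astype(float),T,z); r=cv2.minAreaRect((w*1000).astype(np.float32)); print(n,r)
i=cv2.imread('pics/tray.png').astype(int); T=np.load('trayT.npy')
m=(i[:,:,0]-i[:,:,2]>40); m[:160]=0;m[260:]=0;m[:,:220]=0;m[:,340:]=0; rep('recess',m,T,.03)
i=cv2.imread('pics/block.png').astype(int); T=np.load('blockT.npy')
g=i.mean(2); print(g[217,280:360:3].astype(int),g[180:260:3,305].astype(int))
for th in(150,160,170):
    m=g>th; m[:185]=0;m[250:]=0;m[:,:285]=0;m[:,355:]=0; rep('block%d'%th,m,T,.014)
cv2.imwrite('pics/crop.png',cv2.resize(np.hstack([i[180:260,280:360],cv2.imread('pics/tray.png')[170:250,240:320]]).astype(np.uint8),(800,400),interpolation=0))
E
```

```text
recess ((484.9859619140625, -276.5243225097656), (33.90728759765625, 34.32768249511719), 20.294034957885742)
[146 145  91  90  91  91 147 176 177 185 203 201 203 205 201 203 204 207
 183 177 178 160 132 145 146 144 144] [142 143 145 145 133 118 175 177 179 175 178 180 177 179 174 172 178 176
 184 176 161 130 148 146 145 145 146]
block150 ((502.61279296875, -75.91471099853516), (31.105749130249023, 31.183610916137695), 3.5991039276123047)
block160 ((502.64306640625, -76.0217056274414), (30.88937759399414, 30.895923614501953), 3.5920140743255615)
block170 ((502.64862060546875, -75.76563262939453), (30.670085906982422, 30.094772338867188), 3.5850813388824463)
```

View pics/crop.png

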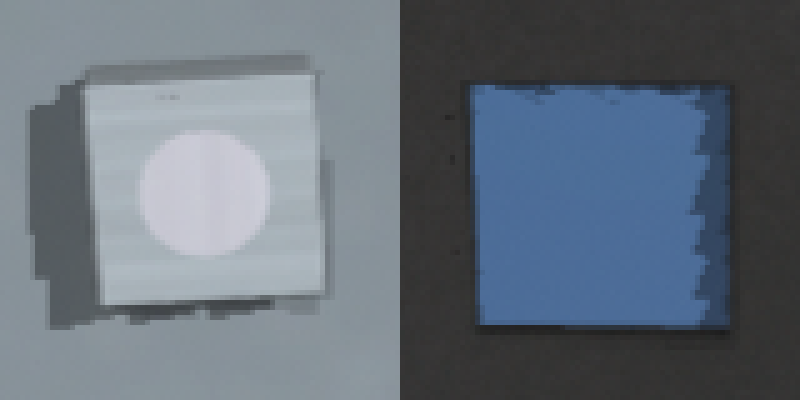

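The block on the left has clean edges, and its yaw is about 3.6°. The recess on the right spans full-size columns 254–306 and rows 187–235.6, including a shaded strip on the right, so its centre is about (280,211.3). Now I grip the block, lift it and look at it above the recess.

```bash
python3 - <<'E'
from h import *
T=np.load('trayT.npy')
c=[toplane('wrist',T,p,.03)[:2] for p in [(254.3,187),(306,187.2),(306,235.8),(255.5,235.3)]]
print(cv2.minAreaRect((np.array(c)*1000).astype(np.float32))); rc=np.mean(c,0); print(rc); np.save('rc.npy',rc)
b=[.5026,-.0759]; a=.0627
effector.gripper_to(.6,30)
ctrl.move_ptp([*b,.07],rot(a)); ctrl.movel([*b,.004],vel=.08); print(sensors.read_force())
effector.gripper_to(0,30); print(sensors.read_finger_gap(),sensors.read_gripper_force())
ctrl.movel([*b,.10],vel=.15); print(sensors.read_gripper_force())
ctrl.move_ptp([*rc,.10],rot(.365)); ctrl.dwell(.2)
i,T=grab('wrist'); save(i,'held.png'); np.save('heldT.npy',T)
print(sensors.read_finger_gap(),sensors.read_eef_pos(),sensors.read_time(),sensors.read_force())
E
```

```text
((484.76922607421875, -277.3299560546875), (34.81410598754883, 35.7559814453125), 20.405672073364258)
[ 0.4848 -0.2775]
[ 0.4217 -0.4695  0.1702]
0.36121707034561823 30.225813388824463
29.821671545505524
0.36201858561026645 [ 0.4851 -0.2761  0.1   ] 7.7833 [-0.2019 -0.6431 -1.1267]
```

View pics/held.png

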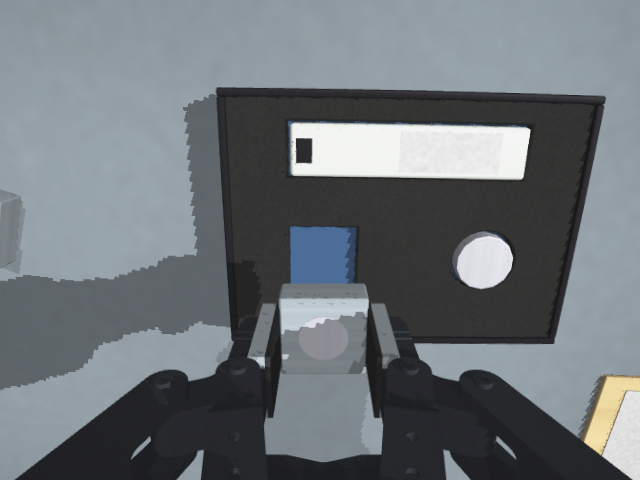

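The block is held level between the pads. Its top face spans columns 280–368 and rows 298–373, and the recess's far edge is at columns 290–357, row 227. I compare both in tool coordinates.

```bash
python3 - <<'E'
from h import *
T=np.load('heldT.npy'); p=sensors.read_eef_pos(); r=sensors.read_eef_rot(); M=R.from_rotvec(r).as_matrix()
print(p,M[:2,0],sensors.read_time())
print('block top far mid / near mid',[M.T@(toplane('wrist',T,q,.110)-p)*1000 for q in[(324,298),(323.5,373)]])
print('corners',[M.T@(toplane('wrist',T,q,.110)-p)*1000 for q in[(280.5,298),(368,298)]])
print('recess far corners',[M.T@(toplane('wrist',T,q,.030)-p)*1000 for q in[(290,227),(357,227)]])
# 'recess' via image1 in this tool frame
print('rc',M.T@(np.append(np.load('rc.npy'),.03)-p)*1000)
E
```

```text
[ 0.4851 -0.2761  0.1   ] [0.9334 0.3588] 7.7833
block top far mid / near mid [array([ 15.4678,   1.2649, -10.0389]), array([-15.7127,   1.1322, -10.0372])]
corners [array([ 15.4314, -13.917 , -10.033 ]), array([ 15.4825,  16.6177, -10.0449])]
recess far corners [array([ 16.6114, -16.5699,  69.968 ]), array([16.6627, 18.7268, 69.9542])]
rc [-0.8046  1.2269 69.962 ]
```

```bash
python3 - <<'E'
from h import *
rc=np.load('rc.npy'); p0=np.array(sensors.read_eef_pos())[:2]; M=R.from_rotvec(sensors.read_eef_rot()).as_matrix()
des=p0+M[:2,:2]@[-.0009,-.0001]; np.save('des.npy',des)
cmd=rc+(des-p0)
ctrl.movel([*cmd,.045],rot(.365),vel=.1); ctrl.dwell(.2); p=sensors.read_eef_pos(); print('des',des,p); cmd=cmd+des-p[:2]
f0=np.array(sensors.read_force()); print(f0)
z=.036
while z>.0255:
    ctrl.movel([*cmd,z],rot(.365),vel=.03); f=np.array(sensors.read_force())-f0; print(round(z,4),np.array(sensors.read_eef_pos()),f)
    if abs(f[2])>8: break
    z-=.0015
print(sensors.read_time()); np.save('cmd.npy',cmd)
E
```

```text
des [ 0.4842 -0.2763] [ 0.4844 -0.2781  0.0458]
[-1.018   0.6742 -0.9905]
0.036 [ 0.4835 -0.2756  0.0357] [ 1.613  -0.2528  0.3034]
0.0345 [ 0.4837 -0.2759  0.0344] [ 0.6528 -0.1742  0.3557]
0.033 [ 0.4836 -0.2758  0.0329] [ 0.9773 -0.9367  0.5109]
0.0315 [ 0.4836 -0.2758  0.0314] [ 1.705  -0.0874 -0.4019]
0.03 [ 0.4836 -0.2758  0.0299] [ 0.6555 -0.1946 -0.3885]
0.0285 [ 0.4838 -0.276   0.0295] [-1.4219  1.0979  9.6986]
10.3917
```

```bash
python3 - <<'E'
from h import *
cmd=np.load('cmd.npy')
effector.gripper_to(.55); ctrl.dwell(.1); print(sensors.read_gripper_force())
ctrl.movel([*cmd,.12],rot(.365),vel=.2); ctrl.dwell(.1)
i,T=grab('wrist'); save(i,'placed.png'); np.save('placedT.npy',T); print(sensors.read_time())
cv2.imwrite('pics/placedc.png',cv2.resize(i[180:330,220:420,::-1],(800,600),interpolation=0))
E
```

```text
0.0
11.55
```

View pics/placedc.png

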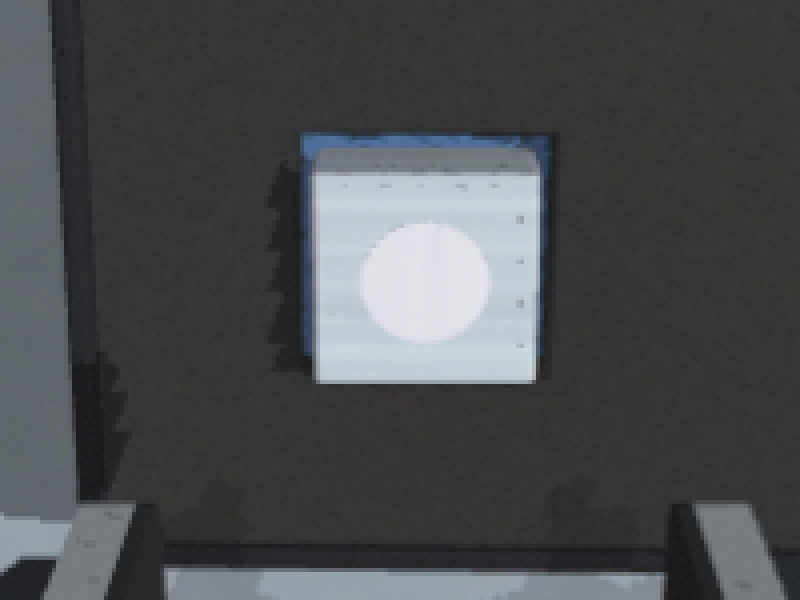

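The block sits in the recess with even gaps left and right. I check its height and tilt numerically, pushing it home if needed.

```bash
python3 - <<'E'
from h import *
T=np.load('placedT.npy'); Rm=R.from_rotvec(rot(.365)).as_matrix(); rc=np.append(np.load('rc.npy'),0)
f=lambda c,r,z: Rm.T@(toplane('wrist',T,(220+c/4-.5,180+r/4-.5),z)-rc)*1000
for z in(.038,.041,.044):
  A,B,C,D=[f(c,r,z)[:2] for c,r in[(313,172),(540,172),(536,383),(315,383)]]
  print(z,'top',A,C,'far',B[1]-A[1],'near',C[1]-D[1],'depth',A[0]-D[0])
print('recess far',f(302,133,.03),f(551,133,.03),'near left',f(303,355,.03))
print('block foot far, z=.024:',f(313,150,.024),'z=.03',f(313,150,.03))
E
```

```text
0.038 top [ 14.6649 -16.0629] [-16.901   15.4001] far 31.248672820799154 near 31.762644380796367 depth 31.636864473516333
0.041 top [ 15.5631 -15.8665] [-15.5787  15.1739] far 30.82891604861056 near 31.335983538016905 depth 31.211893205465078
0.044 top [ 16.4614 -15.6701] [-14.2564  14.9476] far 30.409159276421818 near 30.909322695237513 depth 30.786921937413837
recess far [ 18.0262 -18.0396 -30.    ] [ 18.0898  17.1972 -30.    ] near left [-15.9899 -18.591  -30.    ]
block foot far, z=.024: [ 13.8168 -16.9184 -24.    ] z=.03 [ 15.5288 -16.5272 -30.    ]
```

The numbers fit a flat block with its top at z = 0.038, inside the recess play. I tap it to confirm, then look at the gauge and the ring with the wrist camera.

```bash
python3 - <<'E'
from h import *
cmd=np.load('cmd.npy')
effector.gripper_to(0); ctrl.movel([*cmd,.045],rot(.365),vel=.2); f0=np.array(sensors.read_force())
for z in np.arange(.042,.0355,-.0015):
    ctrl.movel([*cmd,z],vel=.03); f=np.array(sensors.read_force())-f0
    if abs(f[2])>5: break
print('tap',z,sensors.read_eef_pos(),f)
ctrl.movel([*cmd,.13],vel=.3); effector.gripper_to(.7)
for n,p,z in [('gauge',[.659,.0015],.27),('ring',[.5526,.312],.19)]:
    ctrl.move_ptp([*p,z],rot(0)); ctrl.dwell(.3)
    i,T=grab('wrist'); save(i,n+'.png'); np.save(n+'T.npy',T)
    for t in {'gauge':['gauge_top','gauge'],'ring':['mark']}[n]: print(t,[(q,c,np.round(topix('wrist',T,q))) for q,c in find('wrist',T,t)])
print(sensors.read_eef_pos(),sensors.read_time())
a=np.hstack([cv2.resize(cv2.imread(f'pics/{n}.png'),(400,300)) for n in('gauge','ring')]); cv2.imwrite('pics/both2.png',a)
E
```

```text
tap 0.0375 [ 0.4839 -0.276   0.0381] [-1.4783  1.5582  5.7005]
gauge_top [(array([ 0.661 , -0.0029,  0.1212]), 0.93, array([327., 214.]))]
gauge [(array([ 0.6583, -0.0015,  0.0074]), 0.89, array([324., 185.])), (array([ 0.5186, -0.3135,  0.0001]), 0.18, array([604., 309.]))]
mark []
[0.5526 0.312  0.19  ] 21.5833
```

View pics/both2.png

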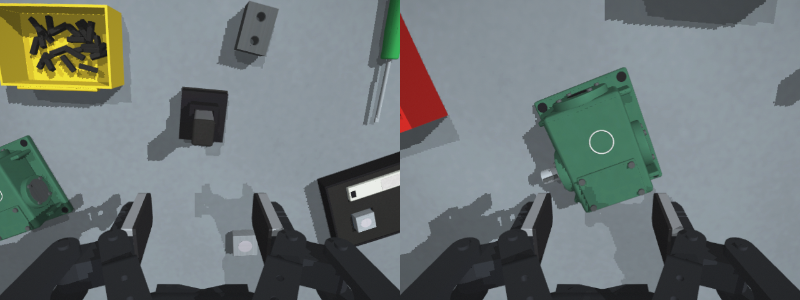

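The tap met the block at 0.0381, so it is fully home. The gauge top is near (327,214) full-size and the ring near (322,227). I fit the ring and crop the gauge.

```bash
python3 - <<'E'
from h import *
i=cv2.imread('pics/ring.png').astype(int); T=np.load('ringT.npy')
m=(i.min(2)>150); m[:190]=0;m[265:]=0;m[:,:285]=0;m[:,360:]=0
ys,xs=np.nonzero(m); e=cv2.fitEllipse(np.c_[xs,ys].astype(np.float32)); print(e,toplane('wrist',T,e[0],.07))
w=np.array([toplane('wrist',T,q,.07)[:2] for q in zip(xs,ys)]); (c,r)=cv2.minEnclosingCircle((w*1000).astype(np.float32)); print(c,r)
g=cv2.imread('pics/gauge.png'); cv2.imwrite('pics/gc.png',cv2.convertScaleAbs(cv2.resize(g[130:250,270:390],(600,600),interpolation=0),alpha=2))
E
```

```text
((322.12158203125, 226.7940673828125), (36.70225143432617, 38.44974899291992), 92.66917419433594) [0.5543 0.3115 0.07  ]
(554.04833984375, 311.55853271484375) 13.131656646728516
```

View pics/gc.png

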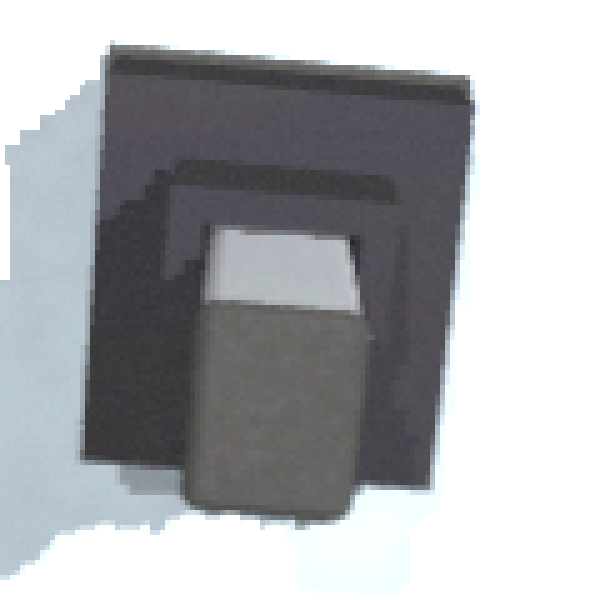

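The crop shows the gauge's top face with corners at (197,303), (368,313), (355,515) and (185,505), and yaw slightly negative. Now I grip it, draw it up and move over the ring.

```bash
python3 - <<'E'
from h import *
T=np.load('gaugeT.npy')
c=[toplane('wrist',T,(270+x/5-.5,130+y/5-.5),.122)[:2] for x,y in[(197,303),(368,313),(355,515),(185,505)]]
A,B,C,D=c; g=np.mean(c,0); v=(A+B-C-D); a=np.arctan2(v[1],v[0]); v2=(A+D-B-C); a2=np.arctan2(-v2[0],v2[1])
print(g,a,a2,np.linalg.norm(A-B),np.linalg.norm(A-D)); a=(a+a2)/2
g=g+R.from_euler('z',a).as_matrix()[:2,:2]@[0,.0012]   # camera reads 1.2 mm to tool +y (= world -y)
np.save('g.npy',[*g,a])
ctrl.move_ptp([*g,.20],rot(a)); ctrl.dwell(.1); print(g,sensors.read_eef_pos())
ctrl.movel([*g,.073],vel=.12); f0=sensors.read_force()
effector.gripper_to(0,40); print(sensors.read_finger_gap(),sensors.read_gripper_force(),sensors.read_eef_pos(),f0,sensors.read_force())
ctrl.movel([*g,.19],vel=.12); ctrl.dwell(.2)
print(sensors.read_gripper_force(),sensors.read_force(),sensors.read_eef_pos(),sensors.read_time())
m=np.array([.5542,.3115])+[0,.0012]
ctrl.move_ptp([*m,.19],rot(a)); ctrl.dwell(.3); print(m,sensors.read_eef_pos(),sensors.read_force())
i,T=grab('wrist'); save(i,'over.png'); np.save('overT.npy',T)
for t in ['probe_tip','gauge_top']: print(t,find('wrist',T,t))
i,T=grab('side'); save(i,'side2.png')
for t in ['probe_tip','gauge_top','mark']: print(t,find('side',T,t))
i,T=grab('top'); save(i,'top2.png')
for t in ['gauge_top']: print(t,find('top',T,t))
print(sensors.read_time())
a=np.hstack([cv2.resize(cv2.imread(f'pics/{n}.png'),(400,300)) for n in('over','side2')]); cv2.imwrite('pics/both3.png',a)
E
```

```text
[ 0.6631 -0.0016] -0.05891351745547975 -0.0608209366955737 0.0239782616151201 0.029722311622577675
[ 0.6631 -0.0004] [ 0.6631 -0.0003  0.2   ]
0.2765743799285536 39.032886028289795 [ 0.6637 -0.0005  0.0738] [-0.0915 -0.3166  0.8373] [-0.5968 -0.0185  3.6489]
38.83936285972595 [-0.3786 -0.3847 -1.0863] [ 0.6627 -0.0004  0.1891] 29.4167
[0.5542 0.3127] [0.5542 0.3127 0.19  ] [ 0.5292 -0.2911 -1.5121]
probe_tip [(array([0.5552, 0.3111, 0.1209]), 0.54)]
gauge_top [(array([0.5549, 0.311 , 0.2369]), 0.67)]
probe_tip [(array([0.5527, 0.3143, 0.122 ]), 0.47)]
gauge_top [(array([0.5505, 0.3138, 0.2387]), 0.65)]
mark [(array([0.5534, 0.3133, 0.0729]), 0.36)]
gauge_top [(array([0.5477, 0.313 , 0.2399]), 0.57)]
34.9083
```

View pics/both3.png

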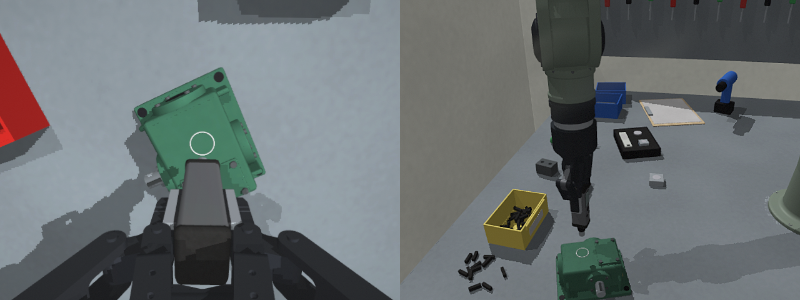

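The gauge hangs straight between the fingers and the ring is right beneath it. The tip is about 51 mm above the surface. I lower it and press by force.

```bash
python3 - <<'E'
from h import *
m=[.5542,.3127]
rf=lambda: np.mean([sensors.read_force() for _ in range(4)],0)[2]
ctrl.movel([*m,.144],vel=.08); ctrl.dwell(.15); f0=rf(); print(f0)
z=.141
while z>.1325:
    ctrl.movel([*m,z],vel=.02); ctrl.dwell(.1); f=rf()-f0; print(round(z,4),np.array(sensors.read_eef_pos()),f)
    if f>3: break
    z-=.001 
ctrl.dwell(.3); print(rf()-f0,sensors.read_eef_pos(),R.from_rotvec(sensors.read_eef_rot()).as_matrix()[:,2],sensors.read_gripper_force(),sensors.read_time())
i,T=grab('side'); cv2.imwrite('pics/press.png',cv2.resize(i[330:450,240:400,::-1],(800,600),interpolation=0)); print(find('side',T,'probe_tip'))
E
```

```text
-1.7030996169564239
0.141 [0.5542 0.3127 0.141 ] 1.01028563501236
0.14 [0.5542 0.3127 0.14  ] 0.817248917555144
0.139 [0.5543 0.3128 0.1392] 2.1264171886487135
0.138 [0.5543 0.3128 0.1381] 2.469483509000093
0.137 [0.5543 0.3127 0.1371] 4.00582217118213
3.8747613830480825 [0.5543 0.3127 0.1371] [ 0.0002  0.0001 -1.    ] 39.12587106227875 37.8833
[(array([0.5543, 0.3153, 0.0703]), 0.43)]
```

View pics/press.png

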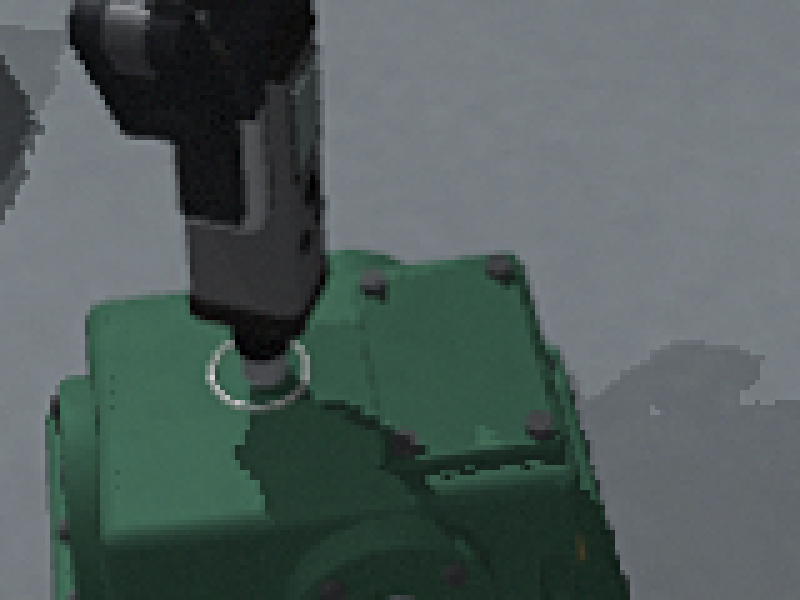

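The tip stands inside the ring, close to its centre, and the gauge is upright. I add 0.8 mm for margin and hand in.

```bash
python3 - <<'E'
from h import *
ctrl.movel([.5542,.3127,.1363],vel=.02); ctrl.dwell(.4); print(sensors.read_force(),sensors.read_eef_pos(),sensors.read_time())
print(ticket.close_job())
E
```

```text
[-0.3545 -0.2779  3.0694] [0.5542 0.3127 0.1363] 38.6333
the job is handed in; nothing more can be done
None
```

I handed the job in at about 38.6 s: the zero block is home and let go in the square recess, and the gauge is gripped upright inside the ring, pressing with about 4–5 N; the verdict was not reported.

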